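# Press the facing on an organ-pipe stopper, third click, and hold

### The job

The larger of the two cork-faced wooden pipe stoppers has just been glued: stand it in the open tray of the spring press, square to its walls, and let go of it. Then turn the press's index knob clockwise to the third click, no further, so that the press's pad squeezes the stopper, and finish while still holding the knob there, because its spring turns it back when it is let go. Leave everything else on the bench where it is.

Things in the scene. Friction and masses are not known exactly. Their poses are not given: they have to be found in the camera images.
- large_stopper: Larger wooden pipe stopper, the one to press, about 160 g: square block 46 x 46 mm, 40 mm tall, cork on its four sides, and on it a round upright handle 24 mm in diameter, 50 mm long (90 mm tall in all). Stands upright, left or right of the press, in exchange with the small one. Origin: centre of its underside; z up, x and y square to the block's sides.
- large_stopper_grip (a point): Point on the axis of the large stopper's handle, 68 mm above its underside: a good height to grip.
- small_stopper: The smaller stopper, of the same make, not wanted: block 30 x 30 x 30 mm, handle 20 mm in diameter and 50 mm long. Origin: centre of its underside.
- press: Spring press, fixed: a low wooden case, 135 (x) by 140 mm (y), aluminium top 50 mm above the bench; before it, towards the robot, a tray like a pulled-out drawer, open on top. Origin: on the bench under the middle of the case's front face; x points from the robot into the case, y left, z up. The index knob's axis is at x = 72 mm, y = 0.
- tray (a point): Middle of the tray's free space, on its inner floor (6 mm above the bench, 50 mm before the case's face); axes as the press. Free space: 64 mm (x, front wall to drawn-back pad) by 66 mm (y). Side walls 6 mm thick, 30 mm high; front wall 8 mm thick, 32 mm high.
- pad: Wooden pad at the case end of the tray, 10 mm thick, 50 wide, 26 high, 11 to 37 mm above the bench. Origin: middle of its back face; the pressing face is 10 mm further to -x of the press. The knob drives it out towards the robot, 7.3 mm a click, 22 mm at the third. It is sprung (500 N/m, 9 mm): it pushes a stopper up to the front wall and squeezes it with about 2 N.
- index_plate (a joint): Angle of the index knob, rad: 0 at its end stop, where its spring keeps it, growing clockwise seen from above. Clicks every 24 degrees: first 0.419, second 0.838, third 1.257, fourth 1.676; far end 1.84. The return spring pulls with 0.13 N m at 0 and 0.19 at the third click; the notches add and take about 0.07 N m, felt as clicks, too weak to hold the knob.
- knob_bar: The knob's grip: black upright bar, 46 mm long, 14 thick, 36 high, top 97 mm above the bench, on a notched steel plate 66 mm across whose top is 60 mm above the bench. Origin: on the turning axis, 59.5 mm above the bench; z up, x along the bar to the end with a white line, y across. At joint 0, x points 216 degrees anticlockwise from the press's x.
- knob_grip (a point): Point on the knob's axis, inside the bar, 83.5 mm above the bench: a good height to grip it across its thickness. Five short dark marks on the case top show where the bar's white line points at 0 and at clicks 1, 2, 3 and 4. The bar's round foot is 38 mm across, 6 mm thick.
- tuning_cone: Brass tuning cone, 56 mm across, 85 mm tall, upright; leave it.
- paste_jar: Glass jar with a steel lid, 64 mm across, 85 mm tall; leave it.
- paste_brush: Brush, 200 mm long, lying; leave it.
- scribe: Wooden-handled scribe, 200 mm long, lying; leave it.
- cork_stock: Flat piece of cork, 90 x 60 x 12 mm; leave it.
- hardwood_block: Dark wooden block, 100 x 40 x 30 mm; leave it.
Not all that is in view belongs to the job. Leave any blue look-alike of the large_stopper alone.

How it is judged (in metres and radians):
On the way, in this order (a step that is already met when the one before it is completed fails the run):
1. the large stopper stands released in the tray, the knob not yet turned (x of large_stopper in the frame of tray between -0.014 and 0.014 m and y of large_stopper in the frame of tray between -0.014 and 0.014 m and z of large_stopper in the frame of tray below 0.005 m and angle between large_stopper's own z axis and vertical below 0.1 rad and contact force between the fingers and large_stopper below 0.1 N and value of joint index_plate below 0.2 rad and linear speed of large_stopper below 0.02 m/s), for 0.2 s.
2. the knob is held at the third click and the pad squeezes the stopper (value of joint index_plate between 1.127 and 1.387 rad and contact force between the fingers and knob_bar above 1 N and contact force between pad and large_stopper above 0.5 N), for 0.4 s.
At the end, for the whole second after the job is handed in: Large stopper upright (0.1 rad) and square to the press (0.2 rad) on the tray floor, within 14 mm of the tray point in x and y, still, no finger on it; pad presses it with over 0.5 N; knob at rest at the third click (1.257 rad, within 0.13), held by the fingers (over 1 N) (all of step 2 and x of large_stopper in the frame of tray between -0.014 and 0.014 m and y of large_stopper in the frame of tray between -0.014 and 0.014 m and z of large_stopper in the frame of tray below 0.005 m and angle between large_stopper's own z axis and vertical below 0.1 rad and contact force between the fingers and large_stopper below 0.1 N and (angle between the x axis of large_stopper and the x axis of press, either way round below 0.2 rad or angle between the x axis of large_stopper and the y axis of press, either way round below 0.2 rad) and linear speed of large_stopper below 0.02 m/s and velocity of joint index_plate between -0.1 and 0.1 rad/s); the arm keeps its last pose, push and grip.
It fails at once if the knob is turned past the third click towards the fourth (value of joint index_plate above 1.48 rad).
It fails at once if another thing on the bench is moved by more than 40 mm (distance of any of small_stopper, tuning_cone, paste_jar, paste_brush, scribe, cork_stock, hardwood_block from where it was at the start of the episode above 0.04 m).
It also fails if it takes over 64 s, if anything falls off the work surface, if the arm or the gripper's body presses on something with over 40 N, if the wrist force passes 120 N, or if a joint passes its speed limit or range.

### The arm

A 6-joint arm with a two-finger parallel gripper is mounted at the origin on the work surface. World frame = base frame: x ahead of the robot, y to its left, z up, the work surface at z = 0. Lengths are in mm, angles in rad, forces in N, time in s.
With the tool pointing down it reaches from about 300 to 875 mm from the base axis. Payload 6.4 kg.
Tool frame: the origin (TCP) lies at the centre of the arm's flange, where the gripper is bolted on; the fingertips stand 173 mm ahead of it and the grasp point (between the pads) lies 155 mm ahead of it; z points along the fingers, y is the direction in which the jaws open and shut (so a half turn about z gives the same grasp; the last joint's range is limited). The gripper opens to 85 mm and grips with 20 to 120 N. Pads are 22 mm wide; open, the fingers measure 114 mm over their backs; the gripper's body (76 mm by 85 mm) begins 54 mm behind the grasp point. The pads swing forward as they close: fully open they stand 13 mm farther back than shut.
Start: joints at [-1.348, 0.181, 1.607, -0, 1.354, -0.206], TCP at [239.091, -522.951, 404.688] pointing down, gripper open.
Joint ranges: [-2.99, 2.99], [-0.89, 2.07], [0.3, 2.58], [-1.14, 4.28], [0, 2.63], [-3.12, 3.12]. Speed limits (rad/s): [2.57, 2.57, 3.01, 3.14, 3.14, 3.14].

### API

Orientations are given as [roll, pitch, yaw] about the fixed x, y, z axes, in that order (R = Rz(yaw) Ry(pitch) Rx(roll)).
In Python, from bench import * gives the robot as it stands. Calls block until the motion is done:
- move_to(position, orientation): joint-space move of the TCP to a pose.
- line_to(position, ori=None, max_speed=150, force_limit=None): straight line of the TCP; ori=None keeps the orientation; max_speed is the mean speed in mm/s. With force_limit (N) it stops when the force on the tool has changed by that much, and returns True; else False.
- goto_joints(angles): joint-space move.
- gripper_open() and gripper_close(squeeze=None): open the fingers fully, or close them until they stop; squeeze is the grip in N (None keeps the last).
- wait(seconds).
- solve_ik(position, orientation): joint angles nearest the present ones, or None.
- camera(name): name is "scene" or "top"; returns the picture (400x640x3 uint8, blue, green, red); there is no depth.
- camera_params(name): a dict with "intrinsics" (3x3 intrinsics, pixels), "R" (3x3) and "t" (3): a world point X has camera coordinates R X + t. Camera axes: x right, y down, z forward; pixel columns grow to the right and rows downward; lengths in mm; the calibration is good to about 2 mm. A picture is of the moment at which its call begins. camera_params takes no time and is no camera call.
A pose or a line that the arm cannot do raises Unreachable and nothing moves.
- sign_off(): hands the job in, once; it reports no verdict.
Trained networks look in the newest picture that a camera, given by its name, has taken for a name from the list of things; names that differ only in an ending like _2 or _b are one class to them, and where a whole thing is asked for, a point or a joint stands for the part that bears it (a point fixed in the world has none). Each returns a list of dicts, best first, with "conf" (0 to 1); they miss things now and then, are a little off and sometimes report something else, mostly with a low value. They report only what shows in the picture. A call takes as long as a camera call. They do not tell look-alikes from the thing itself.
- find_in(name, camera): "xyz" ([x, y, z] in mm, in world coordinates, good to about 4 mm: the middle of the surface that is visible of it).
- cut_out(name, camera): "pixels" (400x640 bool, what is visible of it).
- tip_of(name, camera): "xyz" ([x, y, z] in mm, in world coordinates, good to about 4 mm: a listed point, or the origin of a listed thing).
Readings, each from a call of its own:
- read_t(): time.
- read_joint_positions(): joint angles.
- read_qd(): joint speeds.
- read_tau(): joint torques, N m.
- read_position(): TCP position.
- read_tcp_rot(): TCP orientation.
- read_ft_force(): force on the tool from outside, world axes, zero at the start.
- read_torque(): the same for the moment, N m.
- read_opening(): finger opening in mm.
Only numpy, scipy, OpenCV 4.12 (cv2) and the standard library are available. Lean on these libraries where they do the work, as an engineer would, in place of code of your own. Each camera call takes 0.05 s, during which the arm holds its last target.

## Working session

There is one attempt and no reset: what is moved stays moved. The work goes in short steps, each a Python script; the robot and the scene stay as the last script left them, time stands still between calls to the robot, and variables do not carry over. Pictures are saved under pics/ and viewed, and the job is handed in when it is done.

```bash
ls; mkdir -p pics
python3 - <<'E'
from bench import *
import cv2, numpy as np
for n in ("scene","top"):
    im=camera(n); cv2.imwrite(f"pics/{n}0.png",im)
    p=camera_params(n); print(n,np.round(p["intrinsics"],1).tolist(),np.round(p["R"],3).tolist(),np.round(p["t"],1).tolist())
print(read_t())
for n in ("large_stopper","small_stopper","press","tuning_cone","knob_bar"):
    for c in ("scene","top"):
        print(n,c,[(np.round(d["xyz"]).tolist(),round(d["conf"],2)) for d in find_in(n,c)][:4])
for n in ("large_stopper_grip","tray","pad","knob_grip","press","large_stopper","knob_bar"):
    for c in ("scene","top"):
        print(n,c,[(np.round(d["xyz"]).tolist(),round(d["conf"],2)) for d in tip_of(n,c)][:4])
print(read_t())
E
```

```text
pics
scene [[364.4, 0.0, 319.1], [0.0, 364.4, 199.4], [0.0, 0.0, 1.0]] [[-0.786, 0.618, -0.013], [0.373, 0.457, -0.807], [-0.493, -0.64, -0.59]] [377.8, -70.8, 1282.8]
top [[411.6, 0.0, 318.9], [0.0, 411.6, 201.8], [0.0, 0.0, 1.0]] [[0.015, -1.0, 0.002], [-0.995, -0.015, -0.097], [0.097, -0.001, -0.995]] [-28.9, 465.0, 1376.8]
0.1
large_stopper scene [([441.0, -483.0, 37.0], 0.81), ([331.0, -250.0, 39.0], 0.68), ([423.0, -175.0, 39.0], 0.66), ([437.0, -280.0, 32.0], 0.65)]
large_stopper top [([424.0, -288.0, 41.0], 0.73), ([414.0, -179.0, 37.0], 0.59), ([434.0, -483.0, 43.0], 0.56), ([324.0, -251.0, 40.0], 0.49)]
small_stopper scene [([456.0, 294.0, 28.0], 0.56)]
small_stopper top [([448.0, 280.0, 32.0], 0.53)]
press scene [([569.0, -22.0, 49.0], 0.94)]
press top [([533.0, -38.0, 52.0], 0.57)]
tuning_cone scene [([637.0, 292.0, 34.0], 0.91)]
tuning_cone top [([618.0, 274.0, 32.0], 0.69)]
knob_bar scene [([572.0, -22.0, 63.0], 0.7)]
knob_bar top []
large_stopper_grip scene [([438.0, -495.0, 69.0], 0.69), ([321.0, -260.0, 70.0], 0.66), ([428.0, -288.0, 67.0], 0.64), ([445.0, -398.0, 68
[... 296 characters left out ...]
, 22.0], 0.56)]
pad top [([266.0, 337.0, -5.0], 0.54), ([488.0, -50.0, 22.0], 0.53)]
knob_grip scene [([429.0, -294.0, 2.0], 0.48)]
knob_grip top []
press scene [([500.0, -52.0, -3.0], 0.83)]
press top [([447.0, 284.0, -4.0], 0.74), ([495.0, -46.0, 5.0], 0.66), ([214.0, -334.0, 1.0], 0.41)]
large_stopper scene [([325.0, -261.0, -0.0], 0.85), ([414.0, -186.0, 4.0], 0.81), ([429.0, -293.0, -2.0], 0.62), ([443.0, -392.0, -1.0], 0.53)]
large_stopper top [([449.0, -397.0, -1.0], 0.8), ([437.0, -495.0, 6.0], 0.78), ([323.0, -257.0, 1.0], 0.68), ([417.0, -186.0, -4.0], 0.67)]
knob_bar scene [([564.0, -34.0, 59.0], 0.69), ([428.0, -292.0, -0.0], 0.59)]
knob_bar top [([568.0, -32.0, 59.0], 0.84)]
1.3
```

View pics/scene0.png

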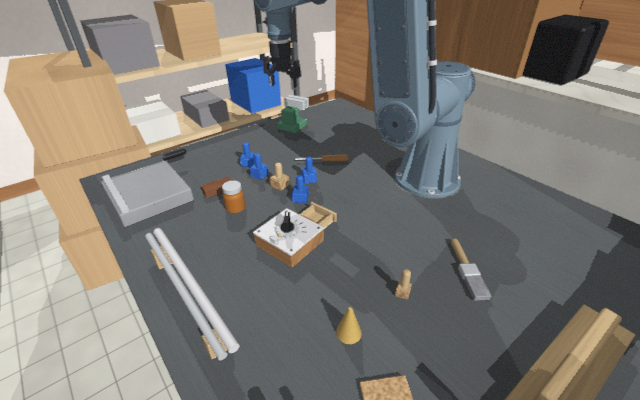

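View pics/top0.png

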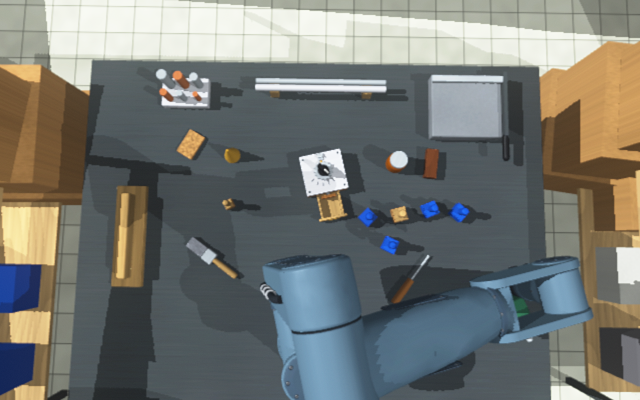

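Run:
```python
import cv2, numpy as np
a=cv2.imread("pics/scene0.png");b=cv2.imread("pics/top0.png")
c1=cv2.resize(a[140:270,225:345],None,fx=4,fy=4,interpolation=cv2.INTER_CUBIC)[:, :480]
cv2.imwrite("pics/crop_scene.png",c1)
c2=cv2.resize(b[140:260,290:480],None,fx=4,fy=4,interpolation=cv2.INTER_CUBIC)
cv2.imwrite("pics/crop_top.png",c2)
```

```text
(no output)
```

View pics/crop_scene.png

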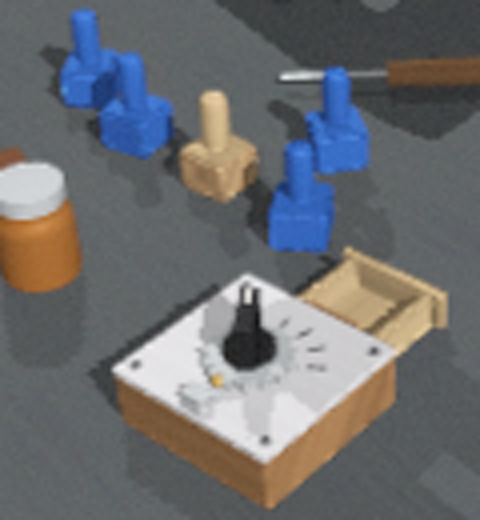

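View pics/crop_top.png

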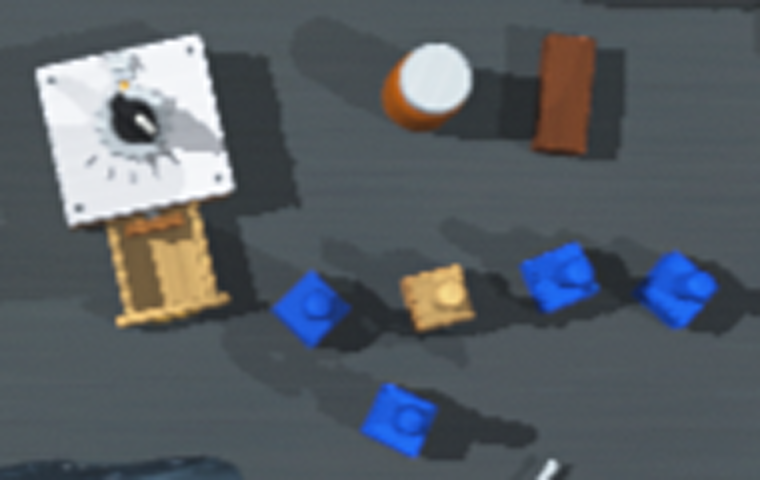

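Candidates for the large stopper, as (scene px / top px): bare wood (279,176)/(400,214). Blue look-alikes at (246,154)/(460,212), (258,166)/(431,210), (300,190)/(368,217) and (309,170)/(391,245). Small wooden one (404,283)/(229,204). The close crop shows the bare-wood one between the blues is as big as they are, with square block and handle, so that is my choice. The press is at top (323,172) and its tray at (332,206), tilted about 12°. Next I fit the poses from both views.

```bash
cat > h.py <<'E'
import numpy as np, cv2
from bench import *
P={n:camera_params(n) for n in("scene","top")}
def proj(n,X):
    p=P[n];c=np.asarray(X,float)@np.array(p["R"]).T+np.array(p["t"])
    u=c@np.array(p["intrinsics"]).T
    return u[...,:2]/u[...,2:]
def tf(pose,X):
    x,y,a=pose[:3];X=np.asarray(X,float);c,s=np.cos(a),np.sin(a)
    return np.stack([x+c*X[...,0]-s*X[...,1],y+s*X[...,0]+c*X[...,1],X[...,2]],-1)
E
python3 - <<'E'
from h import *
from scipy.optimize import least_squares
S=lambda x,y:(225+x/4,140+y/4); T=lambda x,y:(290+x/4,140+y/4)
# case top corners, press frame
obs=[("top",(135,70,50),T(38,68)),("top",(135,-70,50),T(198,36)),("top",(0,-70,50),T(233,188)),("top",(0,70,50),T(72,226)),
("scene",(0,-70,50),S(248,275)),("scene",(135,-70,50),S(115,372)),("scene",(0,70,50),S(395,350)),("scene",(135,70,50),S(265,460))]
def res(v):
    r=[]
    for n,X,u in obs:
        X=np.array(X,float);X[2]=v[3]
        r+=list(proj(n,tf(v,X))-u)
    return np.array(r)
s=least_squares(res,[500,-50,0.1,50]);print("press",s.x,np.degrees(s.x[2]));print(np.round(s.fun.reshape(-1,2),1).tolist())
pr=s.x
# stopper: cut_out masks
m={}
for n in("scene","top"):
    camera(n)
    for d in cut_out("large_stopper",n):
        px=d["pixels"];ys,xs=np.nonzero(px)
        print(n,round(d["conf"],2),px.sum(),xs.mean().round(1),ys.mean().round(1))
        t=(279,176) if n=="scene" else (400,214)
        if np.hypot(xs.mean()-t[0],ys.mean()-t[1])<8 and n not in m: m[n]=px
np.savez("m.npz",press=pr,**m)
E
```

```text
press [ 4.94611316e+02 -5.03727283e+01  2.32131971e-01  4.69246938e+01] 13.300182250898482
[[-0.8, 1.1], [-0.3, 0.4], [-0.2, 1.0], [-0.8, 0.5], [-0.8, -0.0], [-1.2, -0.3], [-0.3, 0.1], [-0.6, 0.1]]
scene 0.87 310 258.7 168.4
scene 0.74 328 300.0 190.4
scene 0.72 227 247.4 156.6
scene 0.68 331 279.3 178.6
scene 0.55 302 309.0 171.3
top 0.72 179 366.7 217.6
top 0.67 235 398.0 213.7
top 0.55 215 458.3 211.7
top 0.5 225 428.6 208.8
top 0.5 192 389.1 244.4
```

Run:
```python
from h import *
from scipy.optimize import least_squares, minimize
o=-0.375
S=lambda x,y:(225+x/4+o,140+y/4+o); T=lambda x,y:(290+x/4+o,140+y/4+o)
obs=[("top",(135,70),T(38,68)),("top",(135,-70),T(198,36)),("top",(0,-70),T(233,188)),("top",(0,70),T(72,226)),
("scene",(0,-70),S(248,275)),("scene",(135,-70),S(115,372)),("scene",(0,70),S(395,350)),("scene",(135,70),S(265,460))]
def res(v,cams=("top","scene")):
    return np.concatenate([proj(n,tf(v,(*X,v[3])))-u for n,X,u in obs if n in cams])
s=least_squares(res,[500,-50,0.1,50]);print("press",s.x);pr=s.x
for c in("top","scene"):
    q=least_squares(lambda v:res([*v,50],(c,)),[500,-50,.1]);print(c,q.x)
m=np.load("m.npz")
a=np.linspace(0,2*np.pi,24,endpoint=False)
def sil(n,v,k=4):
    im=np.zeros((400*k,640*k),np.uint8)
    z0=v[3]
    box=np.array([(x,y,z) for x in(-23,23) for y in(-23,23) for z in(z0,z0+40)],float)
    cyl=np.concatenate([np.c_[12*np.cos(a),12*np.sin(a),np.full(24,z)] for z in(z0+38,z0+90)])
    for B in(box,cyl):
        h=cv2.convexHull(((proj(n,tf(v,B))+.5)*k*16).astype(np.int32));cv2.fillConvexPoly(im,h,255,shift=4)
    return cv2.resize(im,(640,400),interpolation=cv2.INTER_AREA)/255.
def cost(v,cams=("scene","top")):
    return sum(np.abs(sil(n,v)-m[n]).sum() for n in cams)
for cams in(("scene","top"),("scene",),("top",)):
  best=None
  for y0 in np.radians([-30,-10,10,30,50]):
    f=(lambda v:cost([v[0],v[1],v[2]*.01,v[3]],cams)) if len(cams)==2 else (lambda v:cost([v[0],v[1],v[2]*.01,0],cams))
    x0=[427,-291,y0*100]+([0] if len(cams)==2 else [])
    n=len(x0);sx=np.vstack([x0]+[np.array(x0)+np.eye(n)[i]*[8,8,20,6][i] for i in range(n)])
    r=minimize(f,x0,method="Nelder-Mead",options=dict(initial_simplex=sx,maxfev=250))
    if best is None or r.fun<best.fun:best=r
  print(cams,best.x,best.fun,[m[c].sum() for c in cams])
  if len(cams)==2: st=best.x.copy();st[2]*=.01
np.savez("fit.npz",press=pr,st=st)
# overlay
for n,(x0,y0,w,h) in(("scene",(225,140,130,130)),("top",(290,140,190,120))):
    im=cv2.imread(f"pics/{n}0.png");k=4;cr=cv2.resize(im[y0:y0+h,x0:x0+w],None,fx=k,fy=k,interpolation=cv2.INTER_CUBIC)
    def dr(X,pose,col):
        p=((proj(n,tf(pose,X))-[x0,y0]+.5)*k).astype(int);cv2.polylines(cr,[p],True,col,1,cv2.LINE_AA)
    sq=lambda r,z:np.array([(r,r,z),(r,-r,z),(-r,-r,z),(-r,r,z)],float)
    dr(sq(23,0),st,(0,0,255));dr(sq(23,40),st,(0,0,255))
    dr(np.c_[12*np.cos(a),12*np.sin(a),np.full(24,90)],st,(0,255,255))
    rect=lambda xa,xb,ya,yb,z:np.array([(xa,ya,z),(xa,yb,z),(xb,yb,z),(xb,ya,z)],float)
    dr(rect(0,135,-70,70,50),pr,(0,0,255));dr(rect(-82,-18,-33,33,36),pr,(255,0,255));dr(rect(-90,-82,-39,39,38),pr,(0,255,0))
    dr(np.array([(72,0,97),(72,0,60)],float),pr,(255,255,0))
    for i in range(5):
        t=np.radians(216-24*i);dr(np.array([[72+36*np.cos(t),36*np.sin(t),50],[72+50*np.cos(t),50*np.sin(t),50]]),pr,(0,140,255))
    cv2.imwrite(f"pics/ov_{n}.png",cr)
```

```text
press [ 4.95846515e+02 -4.94496314e+01  2.32306499e-01  4.95318976e+01]
top [ 4.97900949e+02 -5.08032862e+01  2.31875879e-01]
scene [ 4.94798668e+02 -4.79559309e+01  2.31729198e-01]
('scene', 'top') [ 427.39349936 -287.79136836   26.36554642    4.97317865] 84.96862745098039 [np.int64(331), np.int64(235)]
('scene',) [ 422.34704301 -293.66160398   22.10968153] 46.70980392156862 [np.int64(331)]
('top',) [ 429.30050075 -290.23724455   22.18195266] 23.49411764705882 [np.int64(235)]
```

```bash
sleep 1
```

```text
(no output)
```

View pics/ov_scene.png

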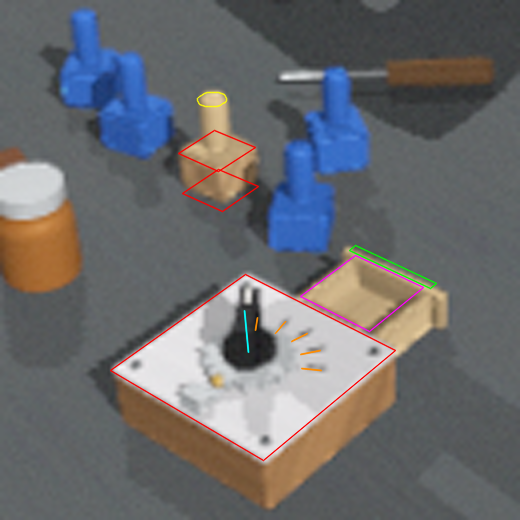

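View pics/ov_top.png

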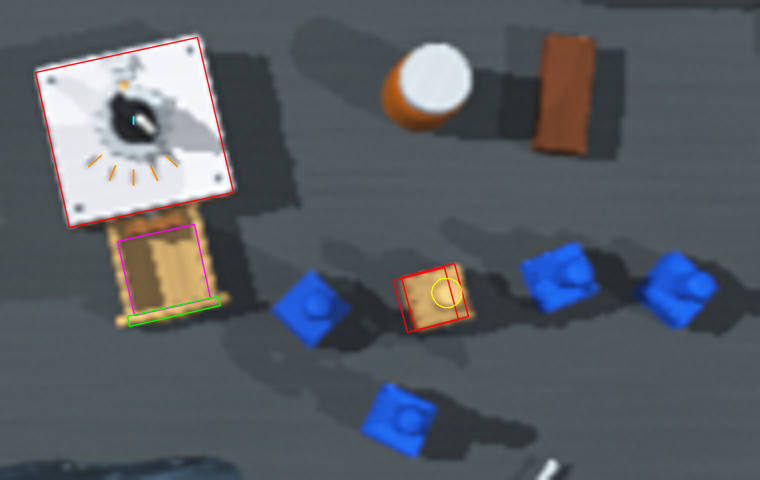

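Run:
```python
import cv2, numpy as np
a=cv2.imread("pics/scene0.png");b=cv2.imread("pics/top0.png")
k=12
f=lambda im,x,y,w,h:cv2.resize(im[y:y+h,x:x+w],None,fx=k,fy=k,interpolation=cv2.INTER_CUBIC)
t=np.hstack([f(a,264,158,30,36),f(b,384,196,33,36)])
cv2.imwrite("pics/z1.png",t)
t=np.hstack([f(a,296,198,44,36)[:,:],f(b,314,188,36,36)])[:, :800*2]
cv2.imwrite("pics/z2.png",cv2.resize(t,None,fx=.8,fy=.8)); print(t.shape)
```

```text
(432, 960, 3)
```

View pics/z1.png

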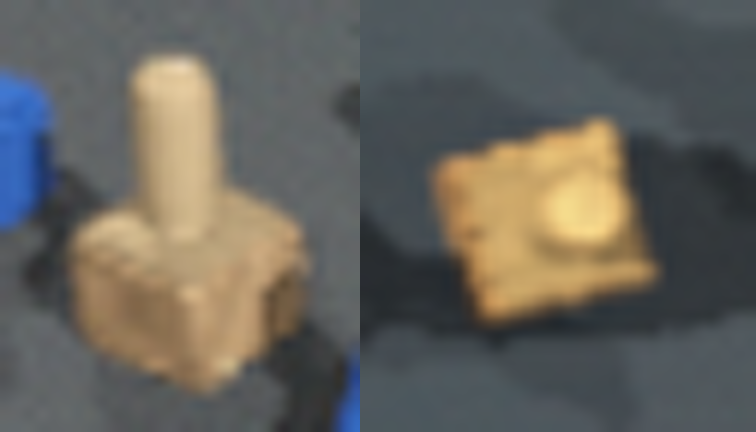

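View pics/z2.png

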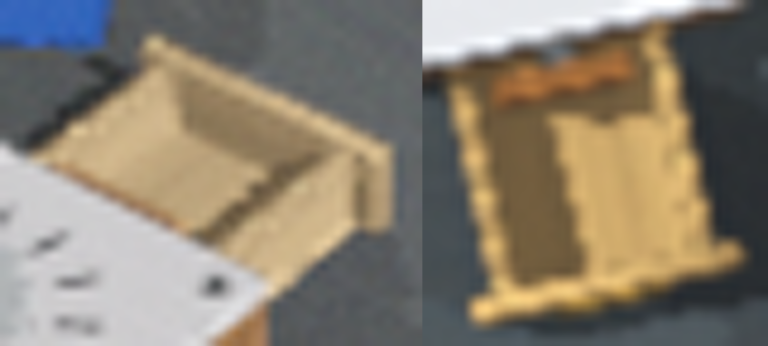

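Run:
```python
from h import *
from scipy.optimize import least_squares
k=12;o=.5/k-.5
S=lambda x,y:(264+x/k+o,158+y/k+o); T=lambda x,y:(384+(x-360)/k+o,196+y/k+o)
# yaw ~.26: press-like, top img: up=+x, left=+y
obs=[("top",(0,0,90),T(585,208),2),("scene",(0,0,90),S(173,75),2),
("top",(23,23,20),T(437,170),1),("top",(23,-23,40),T(610,122),1),("top",(-23,-23,40),T(657,270),1),("top",(-23,23,10),T(485,322),1),
]
# scene corners: decide ids by projection
v0=[427,-290,.26]
for z in(0,40):
  for c in((23,23),(23,-23),(-23,-23),(-23,23)):
    print(c,z,np.round((proj("scene",tf(v0,(*c,z)))-[264,158]-o)*k))
obs+=[("scene",(23,23,0),S(203,392),1),("scene",(23,-23,20),S(78,275),.5),("scene",(-23,23,20),S(300,285),.5)]
def res(v):return np.concatenate([w*(proj(n,tf(v,np.add(X,(0,0,v[3]))))-u) for n,X,u,w in obs])
s=least_squares(res,[*v0,0]);print(s.x);print(np.round(s.fun.reshape(-1,2),1).tolist())
s2=least_squares(lambda v:np.concatenate([proj(n,v)-u for n,X,u,w in obs[:2]]),[427,-290,90]);print("handle top",s2.x,s2.fun)
# tray: click inner corners z? rim front wall ends
k=9.6;o=.5/k-.5
S=lambda x,y:(296+x/k+o,198+y/k+o); T=lambda x,y:(314+(x-422.4)/k+o,188+y/k+o)
pr=np.load("fit.npz")["press"]
for n,u,X in(("top",T(470,300),None),("top",T(742,243),None),("scene",S(148,38),None),("scene",S(388,148),None)):
    # back-project to z=38
    p=P[n];R=np.array(p["R"]);C=-R.T@np.array(p["t"]);d=R.T@np.linalg.inv(p["intrinsics"])@[*u,1]
    w=C+d*(38-C[2])/d[2];c,s_=np.cos(pr[2]),np.sin(pr[2]);q=w[:2]-pr[:2]
    print(n,np.round(w,1),"press frame",round(c*q[0]+s_*q[1],1),round(-s_*q[0]+c*q[1],1))
```

```text
(23, 23) 0 [196. 413.]
(23, -23) 0 [ 76. 359.]
(-23, -23) 0 [184. 287.]
(-23, 23) 0 [303. 339.]
(23, 23) 40 [185. 294.]
(23, -23) 40 [ 63. 241.]
(-23, -23) 40 [173. 171.]
(-23, 23) 40 [294. 221.]
[ 4.26031402e+02 -2.91159086e+02  3.05311904e-01  1.47728487e+00]
[[0.1, 0.5], [-1.4, -0.7], [-0.3, 0.3], [-0.6, -0.1], [-0.3, 0.7], [-0.8, 0.7], [-0.1, 1.1], [-0.3, 0.9], [-0.1, -0.6]]
handle top [ 425.70114702 -290.29904866   90.59362059] [-0.26511274  0.35642837 -0.45111586 -0.05088908]
top [406.5 -21.2  38. ] press frame -80.4 48.1
top [ 427.9 -115.9   38. ] press frame -81.4 -49.0
scene [ 424.9 -110.4   38. ] press frame -83.0 -43.0
scene [402.1 -18.5  38. ] press frame -84.1 51.7
```

```bash
cat >> h.py <<'E'
PX,PY,PA=496.8,-49.8,0.232
def pw(x,y,z): return list(tf((PX,PY,PA),(x,y,z)))
def down(yaw): return [np.pi,0,yaw]
E
python3 - <<'E'
from h import *
print(read_tcp_rot(), read_t())
for yaw in(.29,.29-np.pi):
    print(yaw,solve_ik([426,-290.5,373],down(yaw)),solve_ik([426,-290.5,223],down(yaw)))
for yaw in(PA,PA-np.pi): print(solve_ik(pw(-50,0,229),down(yaw)))
for y in(0,np.pi):
    b=PA+np.radians(216)+y
    for d in(0,1.257): print("knob",b-d,solve_ik(pw(72,0,240),down((b-d+np.pi)%(2*np.pi)-np.pi)))
E
```

```text
[-3.14156653e+00 -1.36395923e-05  4.28782209e-01] 1.5
0.29 [-8.28989182e-01  7.93440874e-02  1.78715655e+00 -4.44089210e-16
  1.27509202e+00  4.51807145e-01] [-8.28989182e-01  2.97243472e-01  1.88104367e+00 -4.44089210e-16
  9.63305513e-01  4.51807145e-01]
-2.851592653589793 [-0.82898918  0.07934409  1.78715655  0.          1.27509202 -2.68978551] [-0.82898918  0.29724347  1.88104367  0.          0.96330551 -2.68978551]
[-3.99413254e-01  1.61630588e-01  2.03694373e+00 -4.44089210e-16
  9.43018332e-01  9.39383072e-01]
[-0.39941325  0.16163059  2.03694373  0.          0.94301833 -2.20220958]
knob 4.001911184307752 [-0.26754869  0.36724052  1.74110323  0.          1.03324891 -2.69866355]
knob 2.7449111843077523 [-0.26754869  0.36724052  1.74110323  0.          1.03324891 -1.44166355]
knob 7.143503837897545 [-2.67548688e-01  3.67240517e-01  1.74110323e+00 -4.44089210e-16
  1.03324891e+00  4.42929108e-01]
knob 5.886503837897545 [-2.67548688e-01  3.67240517e-01  1.74110323e+00 -4.44089210e-16
  1.03324891e+00  1.69992911e+00]
```

Run:
```python
from h import *
move_to([426,-290.5,373],down(.29))
print(line_to([426,-290.5,224],max_speed=120,force_limit=8),read_position(),read_t())
for n in("scene","top"): cv2.imwrite(f"pics/pre_{n}.png",camera(n))
a=cv2.imread("pics/pre_scene.png")[90:220,210:350];b=cv2.imread("pics/pre_top.png")[130:260,320:480]
cv2.imwrite("pics/pre.png",np.hstack([cv2.resize(a,None,fx=2.6,fy=2.6),cv2.resize(b,None,fx=2.6,fy=2.6)]))
```

```text
False [ 426.30535599 -290.82470862  224.76801326] 4.0417
```

View pics/pre.png

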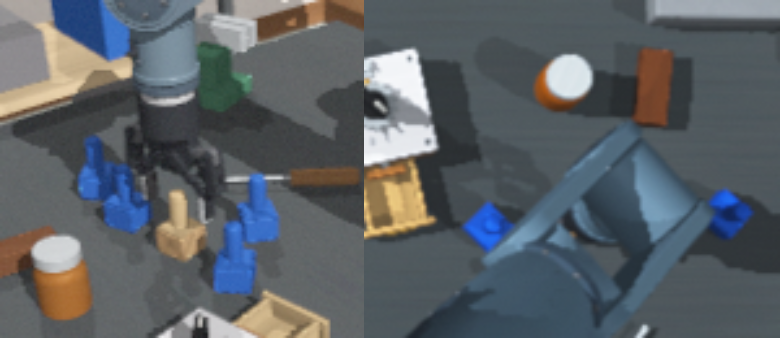

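The scene half shows the handle (crop ≈(178,205)) between the two open fingers (≈(145,190) and (208,200)), clear of the blues. I close and lift.

Run:
```python
from h import *
gripper_close(50); print("open",read_opening(),read_ft_force(),read_t())
line_to([426,-290.5,264],max_speed=120)
print("open",read_opening(),read_ft_force())
line_to([426,-290.5,380],max_speed=200)
t=pw(-50,0,0)
move_to([t[0],t[1],340],down(PA-.06+.0))
print("open",read_opening(),read_ft_force(),read_position(),read_t())
for n in("scene","top"): cv2.imwrite(f"pics/hold_{n}.png",camera(n))
a=cv2.imread("pics/hold_scene.png")[110:270,235:355];b=cv2.imread("pics/hold_top.png")[130:290,270:390]
cv2.imwrite("pics/hold.png",np.hstack([cv2.resize(a,None,fx=3.3,fy=3.3),cv2.resize(b,None,fx=3.3,fy=3.3)]))
```

```text
open 22.948151584478335 [ 0.05401814 -0.29553012 -0.71708425] 4.7333
open 22.63901628464121 [-0.43431254 -0.41463186 -2.07311571]
open 22.82568299237265 [ 0.28187239 -0.08590447 -2.50035887] [448.34376278 -61.90225318 339.79479742] 6.875
```

View pics/hold.png

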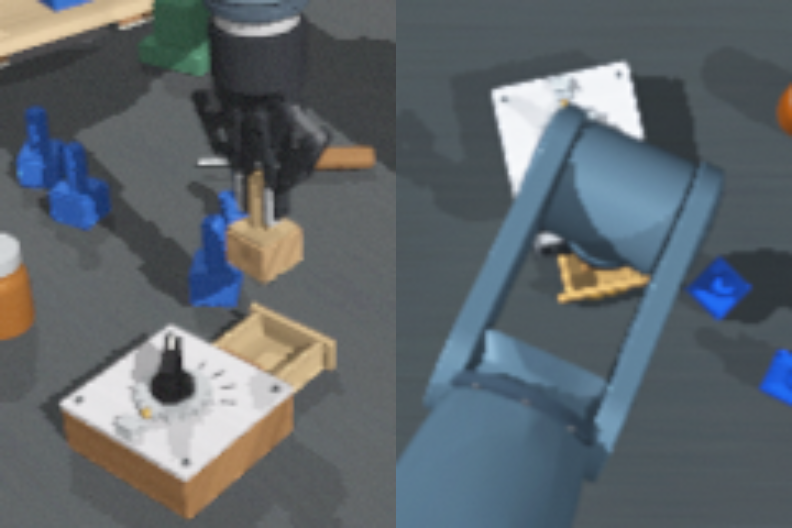

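```bash
cat >> h.py <<'E'
def overlay(n,pic,out,box,k,st,z0,yaw):
    x0,y0,w,h=box;im=cv2.imread(pic);cr=cv2.resize(im[y0:y0+h,x0:x0+w],None,fx=k,fy=k,interpolation=cv2.INTER_CUBIC)
    def dr(X,pose,col):
        p=((proj(n,tf(pose,X))-[x0,y0]+.5)*k).astype(int);cv2.polylines(cr,[p],True,col,1,cv2.LINE_AA)
    sq=lambda r,z:np.array([(r,r,z),(r,-r,z),(-r,-r,z),(-r,r,z)],float)
    if st is not None:
        dr(sq(23,z0),(*st,yaw),(0,0,255));dr(sq(23,z0+40),(*st,yaw),(255,0,0))
    rect=lambda xa,xb,ya,yb,z:np.array([(xa,ya,z),(xa,yb,z),(xb,yb,z),(xb,ya,z)],float)
    dr(rect(-82,-18,-33,33,6),(PX,PY,PA),(255,0,255));dr(rect(0,135,-70,70,50),(PX,PY,PA),(0,255,0))
    cv2.imwrite(out,cr)
E
python3 - <<'E'
from h import *
overlay("scene","pics/hold_scene.png","pics/hold_ov.png",(285,150,60,75),8,(448.3,-61.9),339.8-155-68.5,PA)
E
```

```text
(no output)
```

View pics/hold_ov.png

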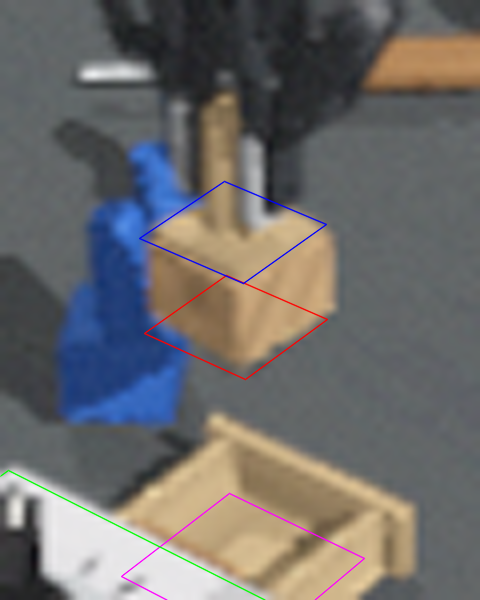

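Run:
```python
from h import *
t=pw(-50,0,0)
line_to([t[0],t[1],270],max_speed=100)
p=read_position();print(p,read_ft_force(),read_t())
for n in("scene","top"): cv2.imwrite(f"pics/low_{n}.png",camera(n))
overlay("scene","pics/low_scene.png","pics/low_ov.png",(285,150,70,75),8,p[:2],p[2]-224.8,PA)
```

```text
[448.48956304 -61.56303598 270.48881384] [-0.38425696 -0.18254425 -2.01326573] 7.825
```

View pics/low_ov.png

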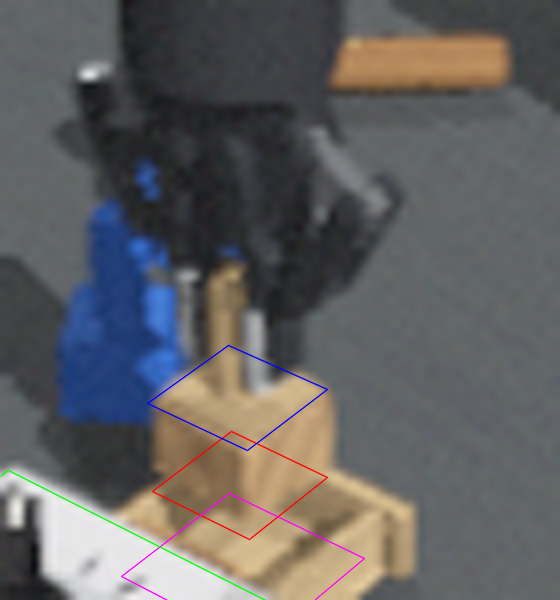

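Run:
```python
from h import *
t=pw(-48,1.5,0)
line_to([t[0],t[1],266],max_speed=60)
print(line_to([t[0],t[1],245],max_speed=40,force_limit=4),read_position(),read_ft_force())
print(read_t())
for n in("scene","top"): cv2.imwrite(f"pics/in_{n}.png",camera(n))
overlay("scene","pics/in_scene.png","pics/in_ov.png",(285,170,70,70),8,None,0,PA)
```

```text
False [449.76221325 -59.40933708 244.89013069] [ 0.15475406 -0.08705059 -2.72334425]
8.85
```

View pics/in_ov.png

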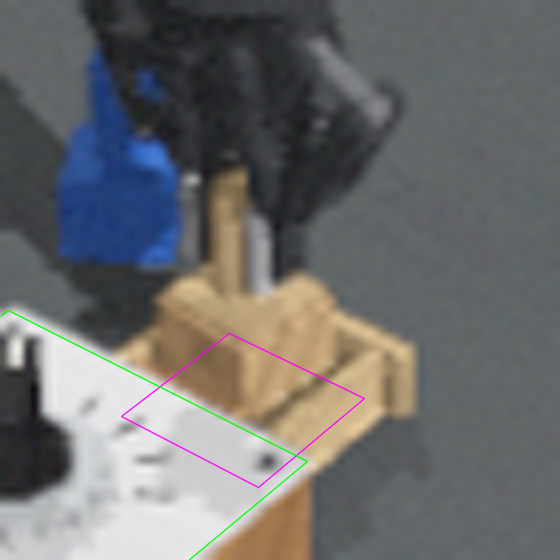

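Run:
```python
from h import *
p=pw(-48,1.5,0)
print(line_to([p[0],p[1],226],max_speed=20,force_limit=4),read_position(),read_ft_force(),read_t())
for n in("scene","top"): cv2.imwrite(f"pics/flo_{n}.png",camera(n))
a=cv2.imread("pics/flo_scene.png")[170:240,285:355];b=cv2.imread("pics/flo_top.png")[140:240,280:380]
cv2.imwrite("pics/flo.png",np.hstack([cv2.resize(a,(400,400)),cv2.resize(b,(400,400))]))
```

```text
True [449.73298028 -59.45533424 229.94863376] [-0.76221051  0.12753126  3.97524555] 9.675
```

View pics/flo.png

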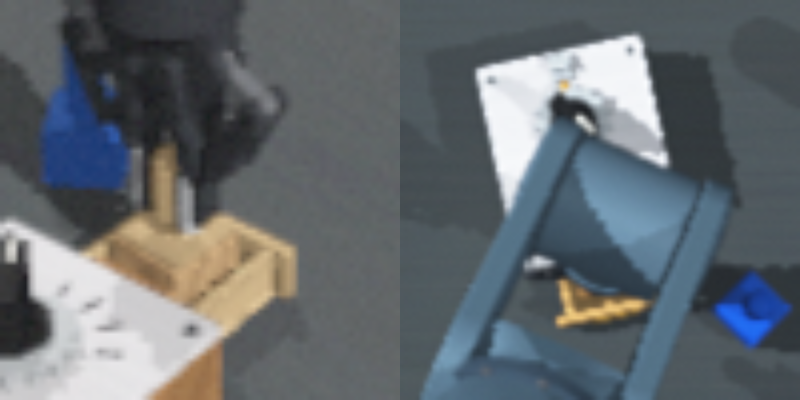

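Run:
```python
from h import *
p=read_position()
gripper_open(); 
line_to([p[0],p[1],360],max_speed=150)
print(read_t())
k=pw(72,0,0)
move_to([k[0]-0,k[1],360],down(0.860)) if False else None
move_to([330,150,380],down(0.5))
for n in("scene","top"): cv2.imwrite(f"pics/rel_{n}.png",camera(n))
print(read_t())
a=cv2.imread("pics/rel_scene.png")[170:270,235:355];b=cv2.imread("pics/rel_top.png")[140:240,280:380]
cv2.imwrite("pics/rel.png",np.hstack([cv2.resize(a,None,fx=4,fy=4,interpolation=2)[:, :400],cv2.resize(b,(400,400),interpolation=2)]))
```

```text
11.4333
12.4917
```

View pics/rel.png

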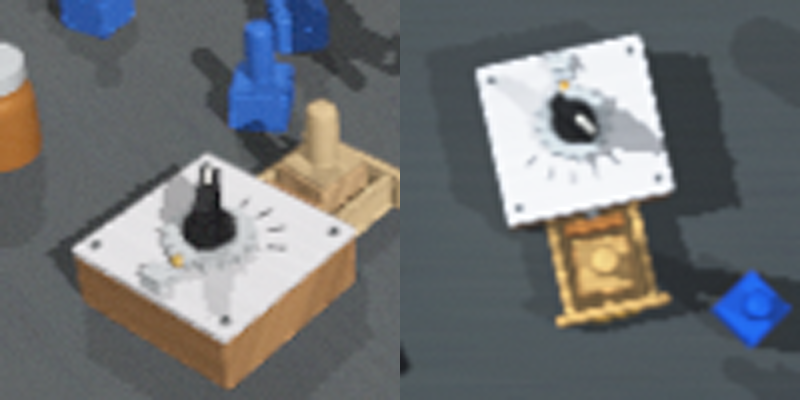

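Run:
```python
from h import *
o=[]
for n,(x0,y0,w,h) in(("scene",(266,185,44,50)),("top",(304,150,40,75))):
    k=10 if n=="scene" else 8
    im=cv2.imread(f"pics/rel_{n}.png");cr=cv2.resize(im[y0:y0+h,x0:x0+w],None,fx=k,fy=k,interpolation=cv2.INTER_CUBIC)
    def dr(X,col):
        p=((proj(n,tf((PX,PY,PA),np.array(X,float)))-[x0,y0]+.5)*k).astype(int);cv2.polylines(cr,[p],True,col,1,cv2.LINE_AA)
    b=np.radians(216);c,s=np.cos(b),np.sin(b)
    dr([(72+i*23*c-j*7*s,i*23*s+j*7*c,97) for i,j in((1,1),(1,-1),(-1,-1),(-1,1))],(0,0,255))
    a=np.linspace(0,2*np.pi,40)
    dr(np.c_[72+33*np.cos(a),33*np.sin(a),60+0*a],(0,255,0))
    dr(np.c_[-50+12*np.cos(a),12*np.sin(a),96+0*a],(255,0,255))
    dr([(-50+i,j,46) for i,j in((23,23),(23,-23),(-23,-23),(-23,23))],(255,0,0))
    dr([(-82,-33,32),(-82,33,32),(-18,33,32),(-18,-33,32)],(255,255,0))
    o.append(cv2.copyMakeBorder(cr,0,600-cr.shape[0],0,0,0))
cv2.imwrite("pics/k.png",np.hstack(o))
for n in("scene","top"):
    print([(np.round(d["xyz"],1).tolist(),round(d["conf"],2)) for q in("large_stopper","large_stopper_grip","knob_bar","knob_grip","tray") for d in tip_of(q,n) if d["xyz"][1]>-120])
print(pw(72,0,83),pw(-50,0,6))
```

```text
[([449.1, -58.4, 3.9], 0.72), ([485.9, -48.2, 25.7], 0.61), ([449.8, -63.2, 72.7], 0.63), ([562.8, -35.1, 56.0], 0.87), ([564.2, -35.8, 84.6], 0.58), ([450.1, -60.1, 75.4], 0.22), ([447.7, -61.1, 2.9], 0.65)]
[([445.2, -60.1, 7.8], 0.45), ([446.2, -61.4, 75.2], 0.64), ([567.8, -29.8, 60.2], 0.65), ([566.1, -37.5, 82.4], 0.69), ([447.3, -61.7, 5.5], 0.94)]
[np.float64(566.8710114909696), np.float64(-33.24544326681006), np.float64(83.0)] [np.float64(448.13957535349334), np.float64(-61.29621995360412), np.float64(6.0)]
```

View pics/k.png

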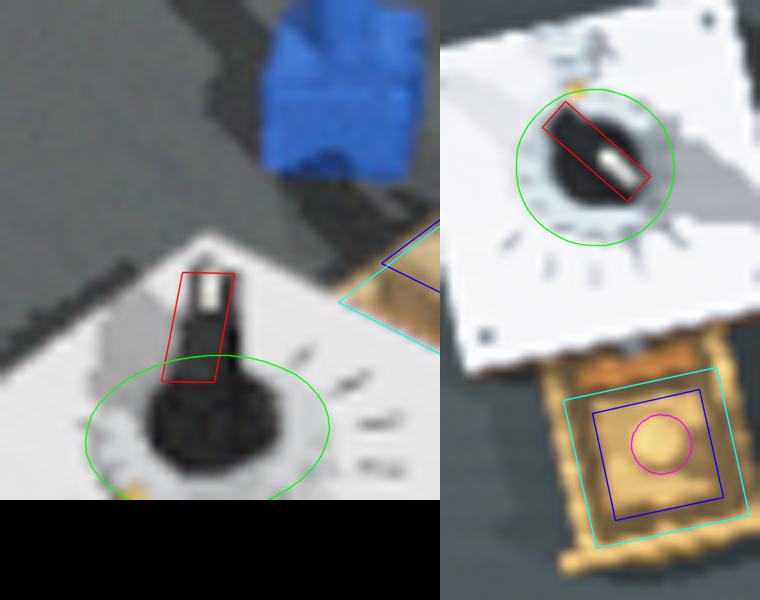

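Run:
```python
from h import *
k=pw(72,0,0)
move_to([k[0],k[1],340],down(.860))
print(read_ft_force(),read_torque())
print(line_to([k[0],k[1],242],max_speed=80,force_limit=6),read_position(),read_t())
cv2.imwrite("pics/kg.png",cv2.resize(camera("scene")[140:260,230:350],None,fx=4,fy=4,interpolation=2))
```

```text
[ 0.18045363  0.01217236 -0.05351825] [-0.0006834  -0.0265039   0.03320732]
False [567.1758333  -33.313783   242.63646298] 15.525
```

View pics/kg.png

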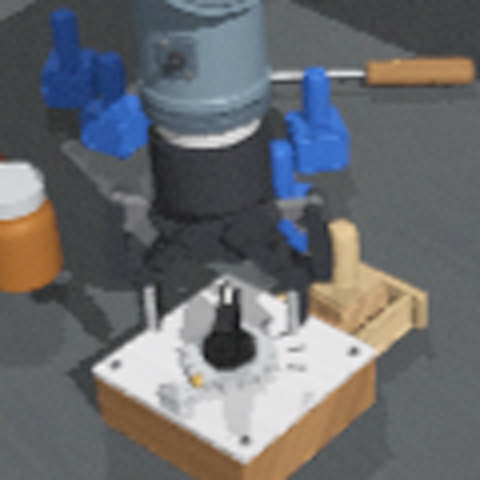

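Run:
```python
from h import *
gripper_close(60); wait(.3)
print(read_opening(),read_ft_force(),read_torque(),read_position(),read_t())
cv2.imwrite("pics/kc.png",cv2.resize(camera("scene")[140:260,230:350],None,fx=4,fy=4,interpolation=2))
```

```text
13.270202910993445 [-4.52385993  2.23508213  5.31096244] [ 0.29242987  0.52950375 -0.12538532] [566.72250503 -33.08683671 242.16737093] 16.525
```

View pics/kc.png

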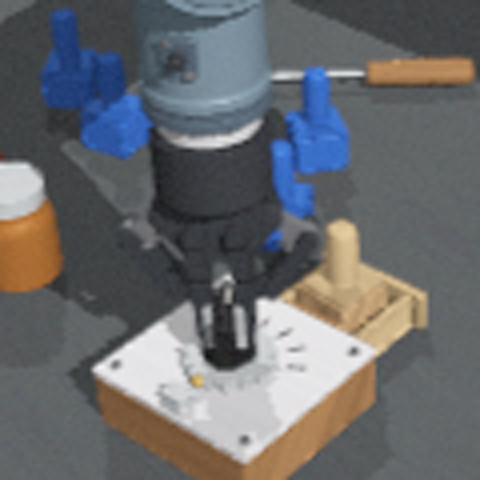

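Run:
```python
from h import *
k=np.array(pw(72,0,242))
for d in((-.8,.6,0.),(-1.6,1.2,.5)):
    line_to(list(k+d),max_speed=20);wait(.15)
    print(d,read_ft_force().round(1),read_torque().round(2),read_position().round(1),read_t())
```

```text
(-0.8, 0.6, 0.0) [ 0.8 -1.3  0.2] [-0.29 -0.14 -0.13] [566.4 -32.9 242.2] 16.975
(-1.6, 1.2, 0.5) [ 6.5 -4.  -6. ] [-0.65 -1.04 -0.1 ] [566.  -32.7 242.2] 17.375
```

```bash
cat >> h.py <<'E'
def yaw_now():
    return read_tcp_rot()[2]
E
python3 - <<'E'
from h import *
k=np.array(pw(72,0,242))+(-.8,.6,0)
for th in(0,.05,.1,.15,.25,.35,.42,.5):
    line_to(list(k),ori=down(.86-th),max_speed=20);wait(.1)
    print(th,(.86-yaw_now()).round(3),read_ft_force().round(1),read_torque().round(3),read_opening().round(2),read_t())
E
```

```text
Traceback (most recent call last):
AttributeError: 'float' object has no attribute 'round'
```

Run:
```python
from h import *
k=np.array(pw(72,0,242))+(-.8,.6,0)
r=np.round
for th in(0,.05,.1,.15,.2,.3,.42):
    line_to(list(k),ori=down(.86-th),max_speed=20);wait(.1)
    print(th,r(.86-yaw_now(),3),r(read_ft_force(),1),r(read_torque(),3),r(read_opening(),2),r(read_t(),2))
cv2.imwrite("pics/r1.png",cv2.resize(camera("scene")[140:260,230:350],None,fx=4,fy=4,interpolation=2))
```

```text
0 0.0 [ 4.2 -3.8  0.4] [-0.602 -0.653 -0.146] 13.22 18.08
0.05 0.049 [ 3.4 -4.2  0.5] [-0.622 -0.667  0.18 ] 12.72 18.42
0.1 0.099 [ 3.8 -3.8  1.4] [-0.638 -0.635  0.131] 12.76 18.77
0.15 0.149 [ 3.6 -4.2 -0.5] [-0.656 -0.608  0.116] 12.87 19.12
0.2 0.199 [ 4.3 -4.6 -0.1] [-0.61  -0.666  0.151] 12.94 19.48
0.3 0.299 [ 3.8 -3.7  0.4] [-0.647 -0.604  0.129] 12.97 19.82
0.42 0.419 [ 4.9 -4.1  0.7] [-0.694 -0.649  0.136] 12.87 20.19
```

View pics/r1.png

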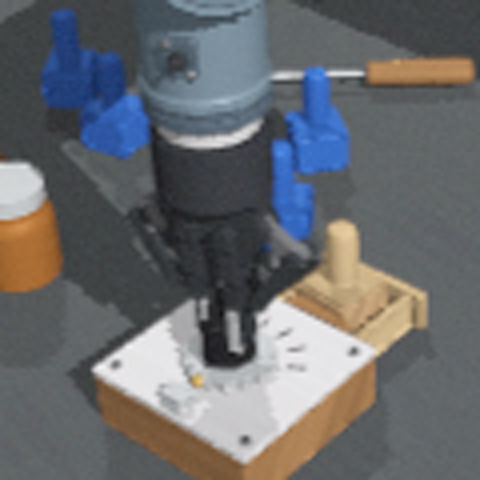

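Run:
```python
from h import *
k=np.array(pw(72,0,242))+(-.8,.6,0)
r=np.round
for th in np.arange(.46,1.225,.04):
    line_to(list(k),ori=down(.86-th),max_speed=30)
    ts=[read_torque()[2] for _ in range(3)]
    print(r(th,2),r(.86-yaw_now(),3),r(read_ft_force(),1),r(np.mean(ts),3),r(read_opening(),2),r(read_t(),2))
```

```text
0.46 0.459 [ 3.9 -3.1  0.4] 0.166 12.94 20.49
0.5 0.499 [ 3.2 -4.4 -0.1] 0.183 13.31 20.74
0.54 0.539 [ 4.9 -3.8  0.1] 0.159 12.83 20.99
0.58 0.579 [ 5.  -4.5 -0.9] 0.215 13.02 21.24
0.62 0.62 [ 4.2 -4.5  0.3] 0.148 12.83 21.49
0.66 0.66 [ 4.5 -3.4  0.8] 0.154 13.17 21.74
0.7 0.699 [ 4.7 -3.7  0.2] 0.236 13.22 21.99
0.74 0.74 [ 4.9 -3.8 -0.6] 0.208 12.69 22.24
0.78 0.779 [ 4.8 -3.8  0.7] 0.202 13.18 22.49
0.82 0.82 [ 4.6 -4.5 -0.5] 0.155 13.04 22.74
0.86 0.859 [ 3.7 -3.9  0.9] 0.184 13.4 22.99
0.9 0.899 [ 4.  -4.1  0.4] 0.189 13.03 23.24
0.94 0.939 [ 3.9 -4.5  0.5] 0.196 12.91 23.49
0.98 0.979 [ 4.2 -4.7  0.4] 0.188 13.1 23.74
1.02 1.019 [ 4.8 -4.1 -0.8] 0.172 13.25 23.99
1.06 1.059 [ 4.  -4.1  0.2] 0.153 12.89 24.24
1.1 1.099 [ 3.1 -3.8  0.8] 0.262 12.94 24.49
1.14 1.139 [ 4.1 -4.8  1.1] 0.219 13.23 24.74
1.18 1.179 [ 3.8 -5.1 -0.7] 0.212 12.82 24.99
1.22 1.219 [ 4.1 -5.4  0.6] 0.264 12.86 25.24
```

Run:
```python
from h import *
k=np.array(pw(72,0,242))+(-.8,.6,0)
r=np.round
line_to(list(k),ori=down(.86-1.275),max_speed=30);wait(.6)
print(r(.86-yaw_now(),3),r(read_ft_force(),1),r(read_torque(),3),r(read_opening(),2),r(read_t(),2))
for n in("scene","top"): cv2.imwrite(f"pics/end_{n}.png",camera(n))
a=cv2.imread("pics/end_scene.png")[180:260,250:350];b=cv2.imread("pics/end_top.png")[140:240,280:380]
cv2.imwrite("pics/end.png",np.hstack([cv2.resize(a,None,fx=5,fy=5,interpolation=2),cv2.resize(b,(300,300),interpolation=2)[:0].reshape(0,300,3)]) if 0 else cv2.resize(a,None,fx=7,fy=7,interpolation=2))
cv2.imwrite("pics/end2.png",cv2.resize(b,None,fx=5,fy=5,interpolation=2))
```

```text
1.274 [ 4.1 -3.9  0.3] [-0.765 -0.597  0.255] 13.12 26.09
```

View pics/end.png

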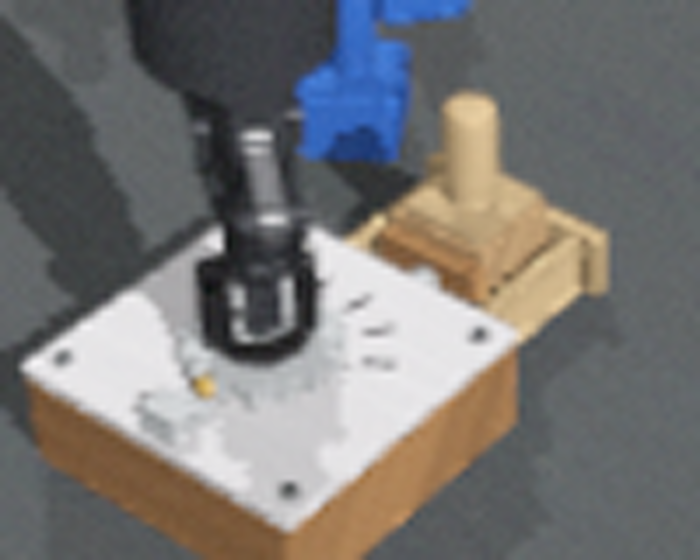

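View pics/end2.png

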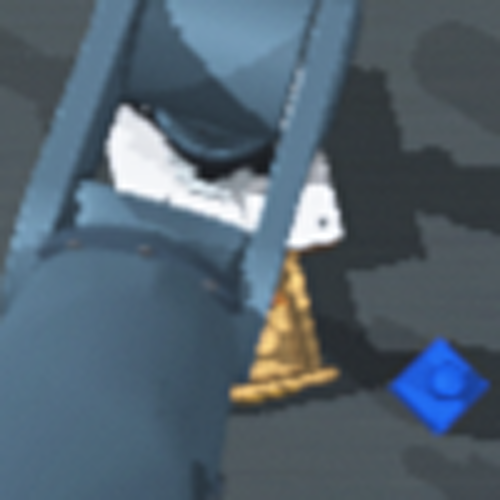

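Run:
```python
from h import *
n="scene";o=[]
a=np.linspace(0,2*np.pi,40)
for pic,sx,px in(("rel",-50,0),("end",-59,22)):
    x0,y0,w,h=290,185,50,55;k=8
    im=cv2.imread(f"pics/{pic}_{n}.png");cr=cv2.resize(im[y0:y0+h,x0:x0+w],None,fx=k,fy=k,interpolation=cv2.INTER_CUBIC)
    def dr(X,col):
        p=((proj(n,tf((PX,PY,PA),np.array(X,float)))-[x0,y0]+.5)*k).astype(int);cv2.polylines(cr,[p],True,col,1,cv2.LINE_AA)
    dr(np.c_[sx+12*np.cos(a),12*np.sin(a),96+0*a],(255,0,255))
    dr([(sx+i,j,46) for i,j in((23,23),(23,-23),(-23,-23),(-23,23))],(255,0,0))
    dr([(-8-px,25,37),(-8-px,-25,37),(-18-px,-25,37),(-18-px,25,37)],(0,255,0))
    o.append(cr)
cv2.imwrite("pics/cmp.png",np.hstack(o))
```

```text
(no output)
```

View pics/cmp.png

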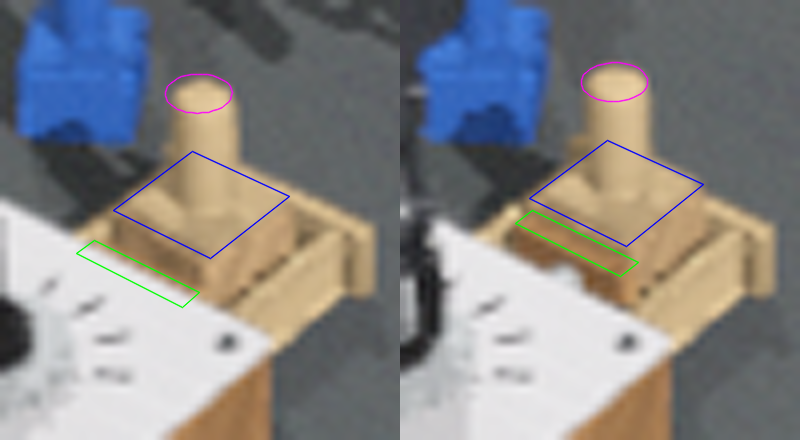

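Run:
```python
from h import *
print(np.mean([read_torque()[2] for _ in range(8)]),read_opening(),np.abs(read_qd()).max(),.86-yaw_now(),read_t())
sign_off()
```

```text
0.2072259642963895 12.989056194175683 0.0009376065341637372 1.2741408721234202 26.1917
the job is handed in; nothing more can be done
```

The large stopper is standing squeezed in the tray, and I handed the job in at 26.2 s with the gripper still holding the knob at the third click. No verdict was reported.

**What I did:** I picked the bare-wood large stopper from between four blue look-alikes. I set it on the tray floor, square to the walls, and let go. I then gripped the knob bar with 60 N, moved the gripper about 1 mm to ease the side load, and turned it clockwise in small steps.

**Last checks:**
- **Knob:** the gripper had turned 1.274 rad. The bar left its end stop about 0.02 rad into that turn, so I estimate the knob at about 1.255 rad. The steady torque was 0.21 N m, against 0.19 expected, and the arm was at rest.
- **Stopper:** the scene picture shows it upright and square against the front wall, with the pad pushed up to it.

**What was weak or disagreed:**
- **Clicks:** they could not be told apart from the torque noise, and the bar's white line was hidden by the fingers at the end. The knob angle therefore rests on the gripper's yaw and the end-stop contact.
- **Pad force:** I could only judge this from the picture and the pad's known travel.
- **Cameras:** the two views disagreed by about 3 mm on the press and 7 mm on the stopper, and a side load of about 6 N remained on the knob.

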